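# Tune the bench radio with its edge thumbwheel

### The job

Tune the bench radio: with a fingertip, roll the larger thumbwheel under its carrying handle until the dial needle stands level with the middle of the round sticker (not the straight strip of tape), then take your hand away. Leave the smaller volume thumbwheel where it is set, and do not disturb the other things on the shelf and bench.

Things in the scene. Friction and masses are not known exactly. Their poses are not given: they have to be found in the camera images.
- radio: portable radio, black plastic case 220 mm wide (y), 120 mm deep (x), 105 mm high, screwed to a pine plank shelf whose top is 127 mm above the bench; it does not move. Origin: centre of its underside, on the plank. x points to its back, away from the robot; y to the robot's left; z up. Its top is flat, at z = 105 mm. An aerial 6 mm thick lies on the top along the back edge, at x = 48 mm.
- handle_mid (a point): middle of the radio's fixed carrying handle bar (18 mm wide in x, 14 mm high, running along the radio's y straight above both thumbwheels between posts whose inner faces are at y = +-98 mm; x = 20, z = 173 mm of the radio). Its underside is 50 mm above the tuning wheel's crown, so the wheel is reached under the bar, fingers slanting 30 to 50 degrees from vertical.
- tuning: centre of the tuning thumbwheel, the larger one: black ribbed wheel 48 mm across, 14 mm thick, axle along the radio's x, in a slot of the top panel at the right (x = 20, y = -48, z = 92 mm of the radio). Its crown stands 11 mm above the panel, between cheeks 4 mm high, 3 mm thick, 1.5 mm off its faces: too low to pinch, rolled by pressing lightly and stroking along y. The frame turns with it.
- needle_mid (a point): middle of the dial needle: black bar 5 mm wide (y), 23 mm long (x), running along the radio's y over a white scale in its top. The tuning wheel drives it the same way along y as the wheel's crown moves, 20 mm per rad (0.83 mm per mm of rim), 55 mm either side of y = 0, to end stops. The wheel has a light, even drag (0.018 N m, 0.8 N at the rim) and stays where it is left.
- dot: the round sticker that marks the wanted station: flat cream paper disc 24 mm in diameter stuck on the top panel between the scale and the front edge (29 mm in front of the needle's middle), left or right of mid-dial. Origin: its centre; axes as the radio's.
- strip: a straight strip of tape of the same cream paper, 9 mm by 26 mm, that marks another station, on the other side of mid-dial from the round sticker. Not wanted.
- volume (a joint): the volume thumbwheel, the smaller one: rad from where it stands at the start (0).
- volume_axis (a point): centre of the volume thumbwheel: black ribbed wheel 30 mm in diameter, 10 mm thick, on an axle along the radio's x in a slot towards the left-hand end of the top (at x = 20, y = 68, z = 96 mm of the radio), standing 6 mm out of the top. Must be left alone.
- lug_nut: chrome lug nut with a domed end, 33 mm wide at the foot, 45 mm high, standing loose in front of the radio. Origin under its centre.
- socket: black steel deep socket, 32 mm in diameter, 75 mm high, standing loose in front of the radio. Origin under its centre.
- valve_cap: stainless valve stem cap, 13 mm in diameter, 20 mm high, standing loose in front of the radio. Origin under its centre.
- socket_rail: red plastic rail 200 mm long with spring clips and four chrome sockets, 40 mm high, lying on the plank at the right. Origin under its centre.
- oil_can: round can 52 mm in diameter, 150 mm high, on the plank at the right. Origin under its centre.
- parts_box: clear plastic parts box with a hinged flap lid, 107 x 172 x 45 mm, on the plank at the left. Origin under its centre.
- wrench: steel wrench 200 mm long lying on the bench in front of the plank, at the right.
- tyre_gauge: steel pencil tyre gauge 125 mm long, 22 mm high, lying on the bench in front of the plank, at the left.

How it is judged:
By the outcome, as a careful person would: the job done as asked, in the order asked, and still so for the second after the job is handed in, with the robot touching nothing.
It also fails if it takes over 42 s, if anything falls off the work surface, if the arm or the gripper's body presses on something with over 40 N, if the wrist force passes 120 N, or if a joint passes its speed limit or range.

### The arm

A 6-joint arm with a two-finger parallel gripper is mounted at the origin on the work surface. World frame = base frame: x ahead of the robot, y to its left, z up, the work surface at z = 0. Lengths are in m, angles in rad, forces in N, time in s.
With the tool pointing down it reaches from about 0.275 to 0.775 m from the base axis. Payload 14.6 kg.
Tool frame: the origin (TCP) lies between the finger pads; the fingertips stand 17 mm ahead of it and the grasp point (between the pads) lies 2 mm behind it; y points along the fingers, z is the direction in which the jaws open and shut, and the axes are right-handed (so a half turn about y gives the same grasp; the last joint's range is limited). The gripper opens to 85 mm and grips with 20 to 120 N. Pads are 22 mm wide; open, the fingers measure 114 mm over their backs; the gripper's body (76 mm by 85 mm) begins 54 mm behind the grasp point. The pads swing forward as they close: fully open they stand 13 mm farther back than shut.
Start: joints at [-1.336, 0.263, -0.048, 1.259, 0, 1.415], TCP at [0.199, -0.486, 0.248] pointing down, gripper open.
Joint ranges: [-2.65, 2.65], [-0.89, 1.7], [-1.18, 1.37], [-2.13, 2.11], [-1.35, 1.29], [-3.14, 3.14]. Speed limits (rad/s): [1.89, 1.89, 2.57, 2.79, 3.14, 3.14].

### API

Orientations are given as a 3x3 rotation matrix whose columns are the frame's x, y, z axes.
In Python, from station import robot, eyes, close_job gives the robot as it stands.
- The arm moves only by the tool send_rows, never from a script. Its argument "commands" is one flat list of numbers, 6 for each row, row after row: the shift along the world's x, y, z in mm, then the turn, a rotation vector about the world's x, y, z in rad. A call has 1 to 5 rows; each row shifts and turns the commanded pose from where the row before left it; what a row does not reach is not made up. A row lasts 1/10 s, in which the tool goes at most 50 mm and 8.59 degrees, less where a joint would pass 70% of its speed; a pose out of reach is approached as far as the arm can. A call is refused whole if a number of a shift passes 50 or a number of a turn 0.15, either way. A call with a gripper value outside its range is refused whole. "claw" is the opening in per cent of the stroke, from 0 (shut) to 100 (fully open), set as the call begins (left out, the last holds). The fingers move at their own pace and stop on an object; the grip force is fixed at half the most. Time passes only in rows, so rows that do not move let the fingers close. It gives the time, the measured TCP pose, the force and the opening at its end, in the units of the state.
- robot.observe(): the state, without advancing time (a new reading comes with each control period).
- eyes.grab_frame(name): name is "side" or "top" or "wrist"; returns a dict with "image" (384x512x3 uint8, blue, green, red), "K" (3x3 intrinsics, pixels), "D" ([k1, k2, p1, p2, k3] as OpenCV has them; the pictures are not rectified), "R" (3x3) and "t" (3): a world point X has camera coordinates R X + t; the wrist camera has in their place "tool_from_camera" (4x4, takes a point from camera to tool coordinates, whose origin is the TCP and whose axes are the tool frame's). Camera axes: x right, y down, z forward; pixel columns grow to the right and rows downward; lengths in m; the calibration is good to about 2 mm. A picture is of the moment at which its call begins: read the wrist's pose just before it. There is no depth.
- close_job(): hands the job in, once; it reports no verdict.
The state is a dict: "time_s": time; "joint_pos": joint angles; "qvel": joint speeds; "effort": joint torques, N m; "tcp_pos": TCP position; "tool_rot": TCP orientation; "ft_force": force on the tool from outside, world axes, zero at the start; "torque": the same for the moment, N m; "gripper_width": finger opening in m.
Only numpy, scipy, OpenCV 4.12 (cv2) and the standard library are available. Lean on these libraries where they do the work, as an engineer would, in place of code of your own. Each camera call takes 0.05 s, during which the arm holds its last target.

## Working session

There is one attempt and no reset: what is moved stays moved. The work goes in short steps, Python scripts to look and compute and a tool call to move; the robot and the scene stay as the last step left them, time stands still between calls to the robot, and variables do not carry over. Pictures are saved under pics/ and viewed, and the job is handed in when it is done.

Besides the shell and the picture viewer there is one more tool, called after ">>>" by a JSON object that holds its "name" and its "arguments", one argument or row to a line. send_rows: Moves the arm, as the interface text tells. Its arguments: {"type":"object","properties":{"commands":{"type":"array","items":{"type":"number"}},"claw":{"type":"number"}},"required":["commands"]}

```bash
mkdir -p pics; ls
python3 - <<'E'
from station import robot, eyes
import cv2,numpy as np
np.set_printoptions(precision=4,suppress=True)
s=robot.observe()
for k,v in s.items(): print(k,np.array(v).tolist())
for n in ["side","top","wrist"]:
    f=eyes.grab_frame(n); cv2.imwrite(f"pics/{n}0.png",f["image"])
    print(n,{k:np.array(v) for k,v in f.items() if k!="image"})
    if n!="wrist": print(-np.array(f["R"]).T@np.array(f["t"]))
E
```

```text
pics
time_s 0.0
joint_pos [-1.3363205110937797, 0.2635219025348208, -0.048922327602100336, 1.2594166325480214, 2.6870335519081067e-05, 1.4154791958735526]
qvel [-0.0019496286889672389, 0.0005244330023559735, 0.0005665153151132193, 0.001521526963610648, -0.00020745841588146652, -2.9599724127078665e-05]
effort [-0.0037880409217905253, -63.76198768615723, 38.45713019371033, 0.013638319505844265, -8.726181249585352e-05, -1.8360290141572477e-05]
tcp_pos [0.19943176187622427, -0.48536911489022083, 0.24783098678414536]
tool_rot [[-0.9249877859096215, -0.00022119189569730062, 0.37999677234439966], [-0.3799967886069241, 0.0010416488815868901, -0.924987219163612], [-0.00019122353641659647, -0.9999994330207157, -0.001047564702705157]]
ft_force [-0.4938190214472099, -0.18319098886959045, 0.18675893291757176]
torque [0.027044930191181683, -0.033781872646648996, -0.01401492263505032]
gripper_width 0.08551039587878738
side {'K': array([[391.5796,   0.    , 256.7083],
       [  0.    , 391.5796, 190.4851],
       [  0.    ,   0.    ,   1.    ]]), 'D': array([0.0406, 0.    , 0.    , 0.    , 0.    ]),
[... 235 characters left out ...]
 0.    , 405.3464, 188.1438],
       [  0.    ,   0.    ,   1.    ]]), 'D': array([-0.0127,  0.    ,  0.    ,  0.    ,  0.    ]), 'R': array([[-0.0142, -0.9998,  0.0114],
       [-0.9909,  0.0125, -0.1337],
       [ 0.1335, -0.0132, -0.991 ]]), 't': array([-0.0076,  0.519 ,  1.3654])}
[0.3319 0.0039 1.4225]
wrist {'K': array([[323.8047,   0.    , 255.6429],
       [  0.    , 323.8047, 191.7876],
       [  0.    ,   0.    ,   1.    ]]), 'D': array([-0.0551,  0.    ,  0.    ,  0.    ,  0.    ]), 'tool_from_camera': array([[-0.0013,  0.9525,  0.3046, -0.0781],
       [-0.0001, -0.3046,  0.9525, -0.1258],
       [ 1.    ,  0.0012,  0.0005, -0.0003],
       [ 0.    ,  0.    ,  0.    ,  1.    ]])}
```

View pics/side0.png

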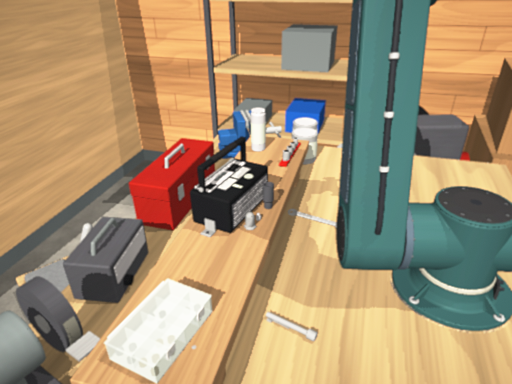

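View pics/top0.png

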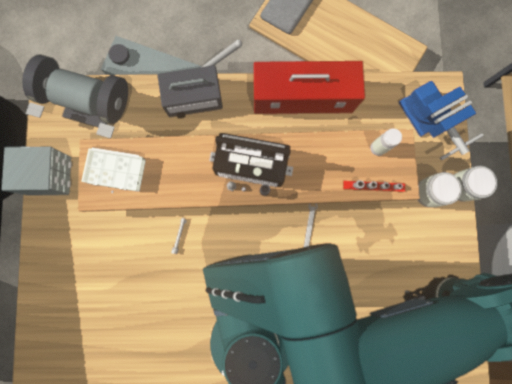

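View pics/wrist0.png

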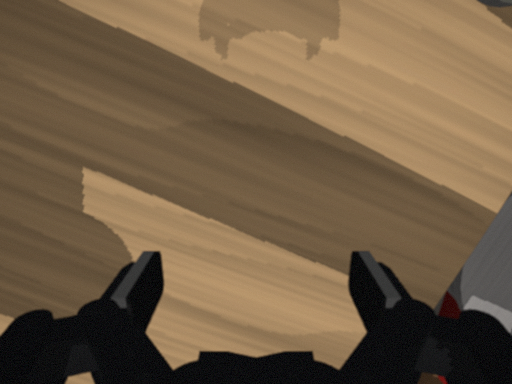

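Run:
```python
import cv2
a=cv2.imread("pics/top0.png")[120:205,195:310]
cv2.imwrite("pics/topz.png",cv2.resize(a,None,fx=6.8,fy=6.8,interpolation=cv2.INTER_CUBIC))
a=cv2.imread("pics/side0.png")[125:245,180:310]
cv2.imwrite("pics/sidez.png",cv2.resize(a,None,fx=5,fy=5,interpolation=cv2.INTER_CUBIC))
```

```text
(no output)
```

View pics/topz.png

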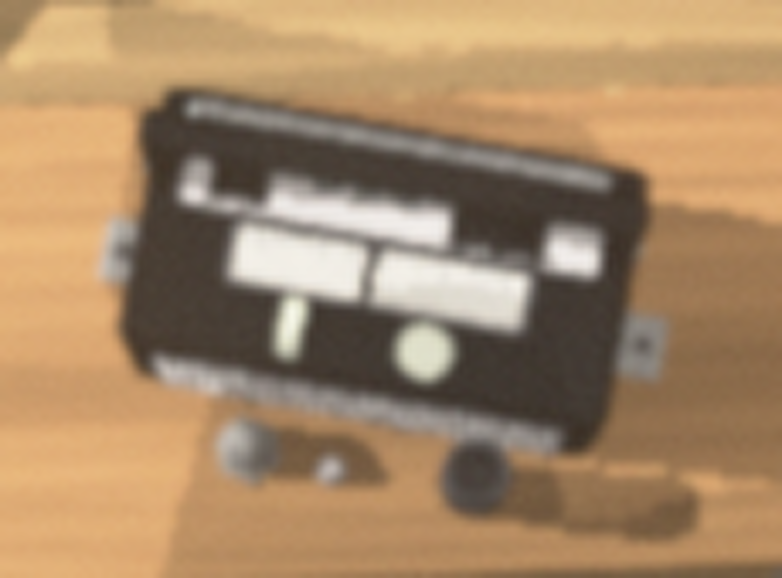

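View pics/sidez.png

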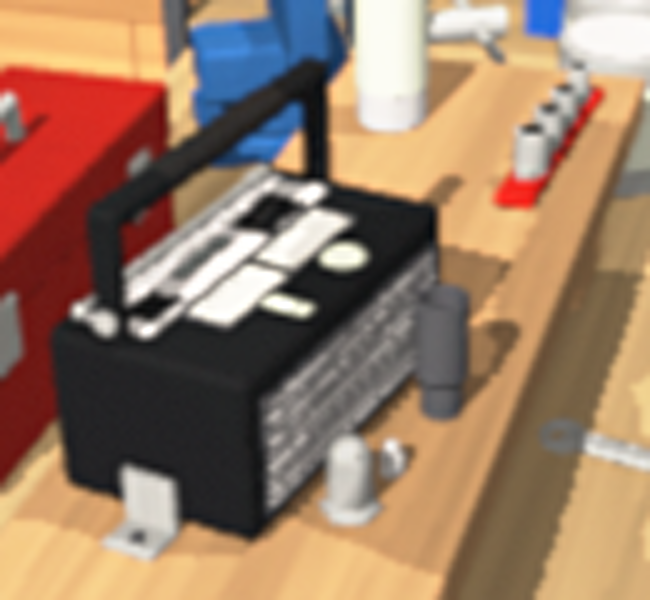

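Top view: radio skewed roughly −0.2 rad. Round dot is right of mid-dial at zoom (425,350), strip left (290,328), needle at about (372,275). Next I measure these on the panel plane.

```bash
cat > h.py <<'E'
import cv2,numpy as np
from station import robot,eyes
np.set_printoptions(precision=4,suppress=True)
def cam(f,s=None):
    if "R" in f:
        R=np.array(f["R"]);t=np.array(f["t"]);return R.T,-R.T@t
    T=np.array(f["tool_from_camera"]);A=np.array(s["tool_rot"])
    return A@T[:3,:3],A@T[:3,3]+np.array(s["tcp_pos"])
def ray(f,uv,z,s=None):
    M,c=cam(f,s)
    p=cv2.undistortPoints(np.array(uv,float).reshape(-1,1,2),np.array(f["K"]),np.array(f["D"])).reshape(-1,2)
    d=np.c_[p,np.ones(len(p))]@M.T
    return c+d*((z-c[2])/d[:,2])[:,None]
def proj(f,X,s=None):
    M,c=cam(f,s); R=M.T; t=-R@c
    return cv2.projectPoints(np.array(X,float).reshape(-1,1,3),cv2.Rodrigues(R)[0],t,np.array(f["K"]),np.array(f["D"]))[0].reshape(-1,2)
E
python3 - <<'E'
from h import *
for n,(x0,y0,w,h,sc) in dict(top=(195,120,115,85,6.8),side=(180,125,130,120,5)).items():
    f=eyes.grab_frame(n); im=f["image"]
    g=im[y0:y0+h,x0:x0+w].min(axis=2)
    G=cv2.resize(g,None,fx=8,fy=8,interpolation=cv2.INTER_CUBIC)
    m=(G>135).astype(np.uint8)
    k,l,st,ce=cv2.connectedComponentsWithStats(m)
    for i in range(1,k):
        if st[i,4]>400:
            uv=(ce[i]+.5)/8-.5+[x0,y0]
            c=max(cv2.findContours((l==i).astype(np.uint8),0,2)[0],key=len)
            cc=(c.reshape(-1,2)+.5)/8-.5+[x0,y0]
            P=ray(f,cc,.232)[:,:2]; r=cv2.minAreaRect((P*1000).astype(np.float32))
            print(n,uv,st[i,4],ray(f,uv,.232)[0,:2],np.array(r[0]),np.array(r[1]),round(r[2],1))
E
```

```text
top [256.9487 124.186 ] 4606 [ 0.6876 -0.0257] [686.6929 -26.5398] [13.5058 86.3702] 0.4
top [276.3424 124.2116] 799 [ 0.6869 -0.0845] [687.2394 -85.772 ] [26.2813  6.5603] 86.6
top [199.6754 127.4249] 713 [0.6794 0.1475] [679.9299 146.5897] [ 8.055  21.2103] 15.6
top [247.4626 157.4984] 39171 [0.5851 0.0043] [576.0624   9.9518] [159.6701  77.836 ] 78.7
top [210.8144 156.1469] 2357 [0.5905 0.1139] [590.4701 113.0882] [14.5238 30.7426] 79.4
top [278.7393 156.796 ] 3072 [ 0.5861 -0.0895] [586.4397 -89.7041] [24.8334 19.8592] 81.0
top [256.9364 171.1771] 3272 [ 0.5432 -0.0235] [543.1934 -23.5055] [24.0468 23.7793] 55.9
top [223.9764 175.2609] 2584 [0.532  0.0748] [531.0797  72.8447] [43.1913 11.5606] 76.0
top [253.2172 180.6338] 1703 [ 0.5148 -0.012 ] [514.8754 -11.3716] [46.2504  6.9981] 78.5
top [263.8657 182.4609] 416 [ 0.5089 -0.0435] [509.5398 -43.766 ] [14.8462  5.631 ] 89.3
top [228.6254 184.9301] 1573 [0.5028 0.0611] [502.3318  61.749 ] [14.2036 20.9033] 55.0
top [242.9457 188.6924] 458 [0.491  0.0188] [490.9537  19.0894] [7.6501 9.9842] 44.1
side [246.8565 125.7578] 409 [ 0.661
[... 1616 characters left out ...]
248.9427 221.2919] 9132 [0.4793 0.1777] [481.4642 174.778 ] [25.6994 72.3132] 23.4
side [258.3583 215.245 ] 1349 [0.4657 0.149 ] [465.7321 149.9803] [ 8.8824 29.1135] 23.4
side [235.7216 216.5139] 659 [0.514  0.1678] [514.2593 167.6187] [20.2371  6.029 ] 82.8
side [183.8597 222.5494] 2104 [0.6176 0.2212] [619.2433 219.896 ] [ 9.8852 55.7589] 1.1
side [206.7346 230.3695] 14571 [0.557  0.2346] [554.989  236.1445] [32.6246 95.6045] 11.2
side [234.894  222.8105] 500 [0.5076 0.1917] [507.0635 192.0803] [ 5.5566 16.8129] 19.1
side [184.1289 235.2108] 3939 [0.5966 0.2635] [599.463  268.7109] [20.4681 52.7409] 4.0
side [193.4679 237.6963] 854 [0.5738 0.2661] [573.8757 265.6392] [ 3.9276 35.804 ] 0.3
```

```bash
cat >> h.py <<'E'
def prof(f,o,yaw,xs,ys,z=.232,s=None):
    # sample brightness on plane z at radio-frame offsets from o
    c,sn=np.cos(yaw),np.sin(yaw)
    X,Y=np.meshgrid(xs,ys,indexing='ij')
    W=np.stack([o[0]+c*X-sn*Y,o[1]+sn*X+c*Y,np.full_like(X,z)],-1)
    p=proj(f,W.reshape(-1,3),s).astype(np.float32).reshape(X.shape+(2,))
    return cv2.remap(f["image"],p[...,0],p[...,1],cv2.INTER_CUBIC).min(axis=2).astype(int)
E
cat > ndl.py <<'E'
from h import *
o={'top':(.5432,-.0235),'side':(.5457,-.0257)}
yaw=-.197
for n in o:
    f=eyes.grab_frame(n)
    ys=np.arange(-.07,.1301,.001)
    G=prof(f,o[n],yaw,np.arange(-.04,.12,.0005)[::-1],ys[::-1])
    cv2.imwrite(f"pics/rect_{n}.png",cv2.resize(G.astype(np.uint8),(800,640)))
    xs=np.arange(.020,.040,.002)
    P=prof(f,o[n],yaw,xs,ys).mean(0)
    print(n,'y profile(mm from dot)',[(round(y*1000),int(v)) for y,v in zip(ys,P)][::2])
    d=np.clip(200-P,0,None); 
    P2=prof(f,o[n],yaw,np.arange(.0,.06,.001),np.array([-.02,-.015,-.01,.05,.055,.06])).mean(1)
    print('x profile',P2.astype(int))
E
python3 ndl.py
```

```text
top y profile(mm from dot) [(-70, 50), (-68, 50), (-66, 50), (-64, 51), (-62, 51), (-60, 50), (-58, 50), (-56, 50), (-54, 51), (-52, 51), (-50, 50), (-48, 50), (-46, 53), (-44, 67), (-42, 97), (-40, 139), (-38, 180), (-36, 205), (-34, 214), (-32, 214), (-30, 213), (-28, 213), (-26, 215), (-24, 214), (-22, 213), (-20, 213), (-18, 212), (-16, 211), (-14, 212), (-12, 213), (-10, 214), (-8, 214), (-6, 213), (-4, 211), (-2, 211), (0, 212), (2, 213), (4, 214), (6, 214), (8, 214), (10, 215), (12, 217), (14, 220), (16, 220), (18, 220), (20, 219), (22, 218), (24, 211), (26, 186), (28, 148), (30, 126), (32, 146), (34, 190), (36, 217), (38, 226), (40, 226), (42, 227), (44, 228), (46, 227), (48, 227), (50, 226), (52, 225), (54, 225), (56, 227), (58, 227), (60, 227), (62, 226), (64, 226), (66, 226), (68, 225), (70, 226), (72, 226), (74, 226), (76, 226), (78, 226), (80, 225), (82, 226), (84, 227), (86, 224), (88, 206), (90, 169), (92, 126), (94, 88), (96, 64), (98, 54), (100, 51), (102, 51), (104, 50), (106, 50), (108, 51), (110, 52), (112, 51), (114, 51), (116, 51), (118, 51), (120, 52), (122, 51
[... 1006 characters left out ...]
0, 243), (52, 243), (54, 245), (56, 244), (58, 246), (60, 246), (62, 245), (64, 246), (66, 246), (68, 244), (70, 246), (72, 246), (74, 245), (76, 246), (78, 246), (80, 246), (82, 249), (84, 251), (86, 248), (88, 227), (90, 190), (92, 141), (94, 96), (96, 59), (98, 37), (100, 30), (102, 30), (104, 33), (106, 34), (108, 35), (110, 35), (112, 36), (114, 36), (116, 35), (118, 35), (120, 35), (122, 35), (124, 35), (126, 35), (128, 36), (130, 37)]
x profile [149 152 153 155 153 149 147 144 139 135 127 120 115 112 113 125 144 165
 191 214 226 235 240 240 239 238 237 236 237 237 238 240 241 243 244 245
 245 243 240 233 220 200 180 159 141 134 137 144 152 161 162 158 154 149
 143 140 138 136 131 123]
```

```bash
python3 -c "
import cv2,numpy as np
a=cv2.imread('pics/rect_top.png');b=cv2.imread('pics/rect_side.png')
cv2.imwrite('pics/rects.png',np.vstack([cv2.resize(a,(440,300)),cv2.resize(b,(440,300))]))"
```

```text
(no output)
```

View pics/rects.png

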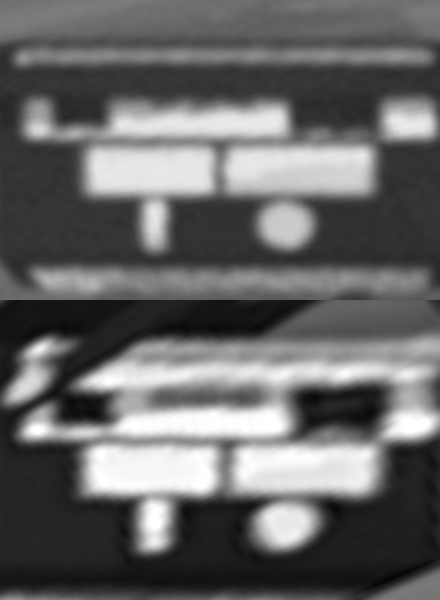

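Top view rectified gives: yaw −0.197, scale centre 26 mm left of the dot (so the dot is at radio y≈−26), needle about 30 mm left of the dot. Slots match y=−48 and +68. Now the approach pose.

```bash
cat >> h.py <<'E'
from scipy.spatial.transform import Rotation as Rot
YAW=-.197
DOT=np.array([.5445,-.0246]); DR=np.array([-.0405,-.026])
Rz=np.array([[np.cos(YAW),-np.sin(YAW),0],[np.sin(YAW),np.cos(YAW),0],[0,0,1]])
O=np.r_[DOT,.127]-Rz@np.r_[DR,0]
def w(p): return O+Rz@np.array(p,float)/1000
TH=.82; S,C=np.sin(TH),np.cos(TH)
RT=Rz@np.array([[-C,S,0],[0,0,-1],[-S,-C,0]])
def tcp(edge,back=0): # edge = lowest tip edge point, radio mm
    T=np.array(edge,float)+11*np.array([C,0,S])
    return w(T+(17+back)*np.array([-S,0,C]))
def goto(P,n):
    s=robot.observe(); d=(P-np.array(s["tcp_pos"]))*1000
    r=Rot.from_matrix(RT@np.array(s["tool_rot"]).T).as_rotvec()
    print("shift",d,"rot",r,"per row",d/n,r/n)
def rad(X): return Rz.T@(np.array(X)-O)*1000
E
python3 - <<'E'
from h import *
print(O,w([20,-48,116]),RT)
f=eyes.grab_frame("top");g=eyes.grab_frame("side")
for nm,p in dict(crown=[20,-48,116],h1=[20,98,180],h2=[20,-98,180],vol=[20,68,111],c1=[-60,110,105],c2=[-60,-110,105],c3=[60,110,105]).items():
    print(nm,proj(f,w(p)),proj(g,w(p)))
ima=f["image"].copy();imb=g["image"].copy()
A=cv2.resize(ima[115:205,195:310],None,fx=5,fy=5,interpolation=cv2.INTER_CUBIC);B=cv2.resize(imb[130:240,180:290],None,fx=4,fy=4,interpolation=cv2.INTER_CUBIC)
for p in ([20,-48,116],[20,98,180],[20,-98,180],[20,68,111],[-60,110,105],[-60,-110,105],[60,110,105],[60,-110,105]):
    a=(proj(f,w(p))[0]-[195,115]+.5)*5-.5;b=(proj(g,w(p))[0]-[180,130]+.5)*4-.5
    cv2.circle(A,tuple(int(v) for v in a),3,(0,0,255),-1);cv2.circle(B,tuple(int(v) for v in b),3,(0,0,255),-1)
cv2.imwrite("pics/chk.png",np.vstack([cv2.copyMakeBorder(A,0,0,0,0,0)[:, :440],B])[:900])
cv2.imwrite("pics/chkA.png",A);cv2.imwrite("pics/chkB.png",B)
P=tcp([17,-40,116],100);print(P);goto(P,15)
E
```

```text
[ 0.5893 -0.007   0.127 ] [ 0.5995 -0.058   0.243 ] [[-0.669   0.717  -0.1957]
 [ 0.1335 -0.1431 -0.9807]
 [-0.7311 -0.6822  0.    ]]
crown [[268.3298 151.7205]] [[233.1617 164.5308]]
h1 [[218.5381 137.3419]] [[201.208  165.2264]]
h2 [[286.8884 149.8658]] [[241.3235 136.8983]]
vol [[230.0864 145.0939]] [[210.1543 184.4758]]
c1 [[211.2436 168.807 ]] [[228.3481 201.6832]]
c2 [[283.9121 182.2046]] [[268.6832 164.8581]]
c3 [[219.0255 130.3529]] [[187.917  190.3436]]
[ 0.5216 -0.0343  0.3309]
shift [322.1265 451.3045  82.6319] rot [ 0.0799 -0.8275 -0.5532] per row [21.4751 30.087   5.5088] [ 0.0053 -0.0552 -0.0369]
```

View pics/chkA.png

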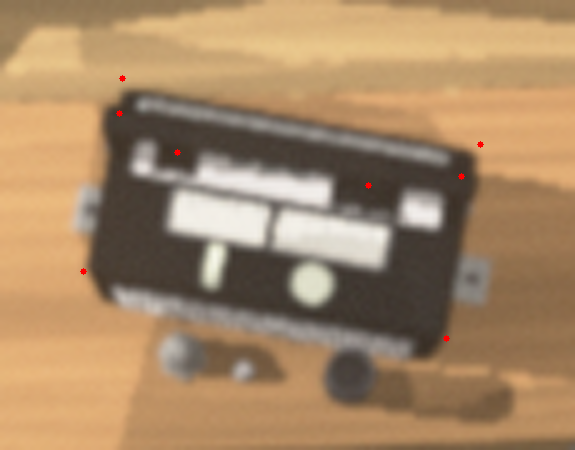

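View pics/chkB.png

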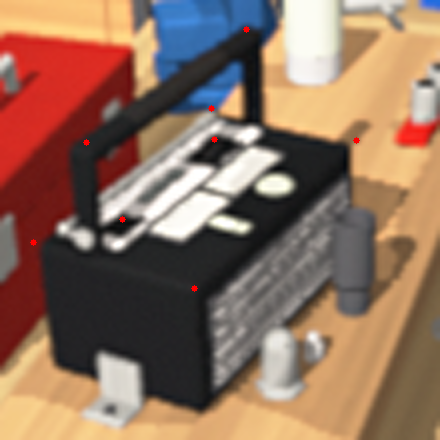

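Handle ends, crown slot and dot line up in both views within a few mm. Moving to the pre-pose with jaws shut.

>>> {"name": "send_rows", "arguments": {
  "commands": [21.5, 30, 10, 0.0053, -0.0552, -0.0369, 21.5, 30, 10, 0.0053, -0.0552, -0.0369, 21.5, 30, 10, 0.0053, -0.0552, -0.0369, 21.5, 30, 10, 0.0053, -0.0552, -0.0369, 21.5, 30, 10, 0.0053, -0.0552, -0.0369],
  "claw": 0
}}

```text
time_s: 0.95
tcp_pos: [0.3077, -0.3344, 0.2987]
tool_rot: [[-0.942, 0.276, 0.193], [-0.201, 0.001, -0.98], [-0.27, -0.961, 0.055]]
ft_force: [0.4, -0.2, -0.0]
gripper_width: 0.0122
```

>>> {"name": "send_rows", "arguments": {
  "commands": [21.5, 30, 5, 0.0053, -0.0552, -0.0369, 21.5, 30, 5, 0.0053, -0.0552, -0.0369, 21.5, 30, 5, 0.0053, -0.0552, -0.0369, 21.5, 30, 5, 0.0053, -0.0552, -0.0369, 21.5, 30, 5, 0.0053, -0.0552, -0.0369]
}}

```text
time_s: 1.45
tcp_pos: [0.415, -0.1845, 0.3238]
tool_rot: [[-0.852, 0.524, -0.006], [-0.023, -0.05, -0.999], [-0.523, -0.85, 0.054]]
ft_force: [0.9, -0.4, -0.1]
gripper_width: -0.0001
```

>>> {"name": "send_rows", "arguments": {
  "commands": [21.5, 30, 1.5, 0.0053, -0.0552, -0.0369, 21.5, 30, 1.5, 0.0053, -0.0552, -0.0369, 21.5, 30, 1.5, 0.0053, -0.0552, -0.0369, 21.5, 30, 1.5, 0.0053, -0.0552, -0.0369, 21.5, 30, 1.5, 0.0053, -0.0552, -0.0369]
}}

```text
time_s: 1.95
tcp_pos: [0.5223, -0.0341, 0.3316]
tool_rot: [[-0.665, 0.72, -0.198], [0.135, -0.144, -0.98], [-0.734, -0.679, -0.001]]
ft_force: [0.7, -1.3, 0.1]
gripper_width: 0.0002
```

```bash
cat > look.py <<'E'
import sys
from h import *
s=robot.observe()
print(s["time_s"],np.array(s["tcp_pos"]),"F",np.array(s["ft_force"]),s["gripper_width"])
print("tip radio",rad(np.array(s["tcp_pos"])+.017*np.array(s["tool_rot"])[:,1]),"lowedge",rad(np.array(s["tcp_pos"])+np.array(s["tool_rot"])@[.011,.017,0]))
for n in sys.argv[2:]:
    f=eyes.grab_frame(n);im=f["image"]
    if n=="top": im=cv2.resize(im[115:205,195:310],None,fx=6,fy=6,interpolation=cv2.INTER_CUBIC)
    if n=="side": im=cv2.resize(im[90:240,170:330],None,fx=4,fy=4,interpolation=cv2.INTER_CUBIC)
    cv2.imwrite(f"pics/{n}{sys.argv[1]}.png",im)
E
python3 look.py 1 top side wrist; python3 -c "
from h import *
goto(tcp([17,-40,116],100),5)"
```

```text
1.95 [ 0.5223 -0.0341  0.3316] F [ 0.6923 -1.2547  0.1195] 0.00019542144000412337
tip radio [-47.953  -39.6799 193.0379] lowedge [-55.4219 -39.6534 184.9623]
shift [-0.2818 -1.5751  0.7385] rot [ 0.0002 -0.0003 -0.0045] per row [-0.0564 -0.315   0.1477] [ 0.     -0.0001 -0.0009]
```

View pics/wrist1.png

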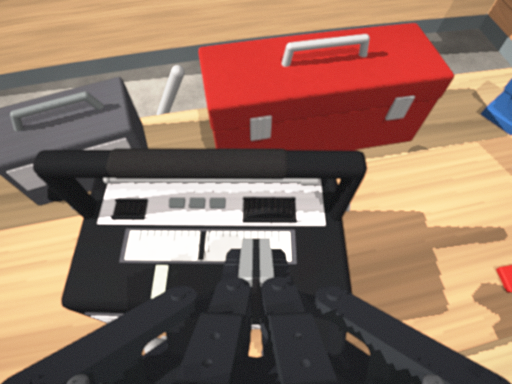

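View pics/side1.png

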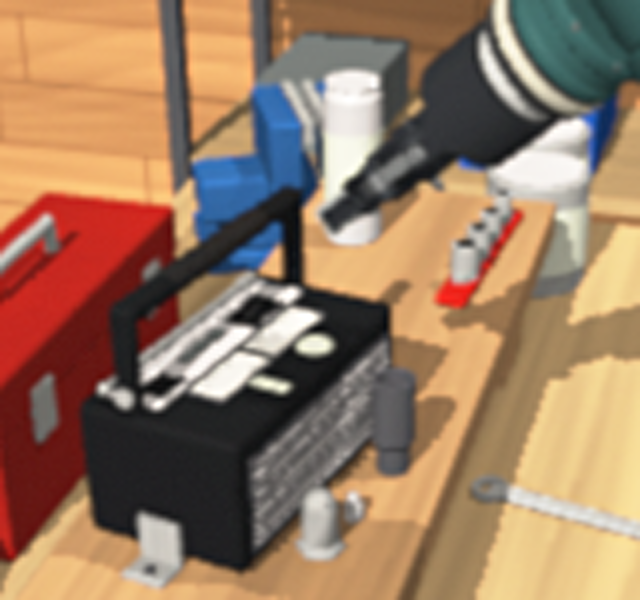

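View pics/top1.png

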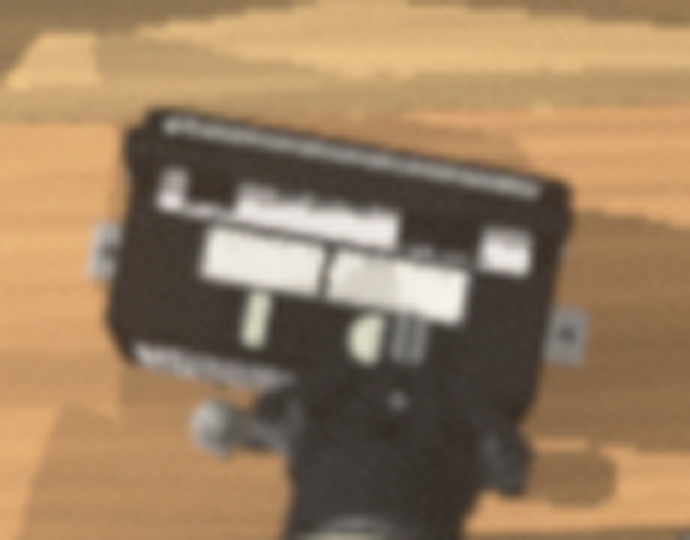

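Wrist view: tuning wheel at px (270,208), volume wheel (130,208), needle (203,245), tip at (256,242); bar rows 150–177 clear above. Check wheel position with wrist rays.

Run:
```python
from h import *
s=robot.observe();f=eyes.grab_frame("wrist")
for nm,uv,z in [("wheel top mid",[270,198],.243),("wheel top mid",[270,198],.232),("wheel bot",[270,222],.232),("vol",[130,208],.235),("needle",[203,245],.232),("scaleL",[122,246],.232),("scaleR",[297,246],.232),("strip",[160,280],.232)]:
    print(nm,rad(ray(f,uv,z,s)[0]))
for p in ([20,-48,116],[20,-48,105],[20,68,111],[20,-98,173],[11,0,166],[-40,-26,105]): print(p,proj(f,w(p),s))
im=f["image"][140:290,90:350];cv2.imwrite("pics/wz.png",cv2.resize(im,None,fx=3,fy=3,interpolation=cv2.INTER_CUBIC))
```

```text
wheel top mid [ 23.362 -49.178 116.   ]
wheel top mid [ 29.247  -49.6989 105.    ]
wheel bot [  7.1661 -49.354  105.    ]
vol [ 17.5413  66.191  108.    ]
needle [-12.8285   3.4204 105.    ]
scaleL [-14.3931  67.4919 105.    ]
scaleR [-13.1957 -70.1598 105.    ]
strip [-40.658   33.3807 105.    ]
[20, -48, 116] [[268.595  201.6958]]
[20, -48, 105] [[268.1292 207.8107]]
[20, 68, 111] [[127.1868 203.6793]]
[20, -98, 173] [[348.5617 161.5531]]
[11, 0, 166] [[198.0248 178.2084]]
[-40, -26, 105] [[239.5215 280.005 ]]
```

View pics/wz.png

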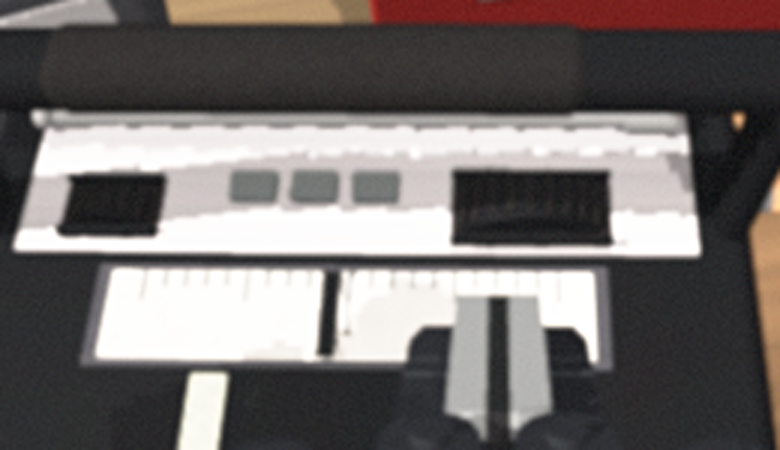

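```bash
python3 -c "
from h import *
goto(tcp([17,-38,114],12),5)
print(Rz@[0,-1,0], Rz@[S,0,-C], Rz@[1,0,0])"
```

```text
shift [ 63.3207 -10.6317 -61.6019] rot [ 0.0006 -0.0006 -0.0026] per row [ 12.6641  -2.1263 -12.3204] [ 0.0001 -0.0001 -0.0005]
[-0.1957 -0.9807  0.    ] [ 0.717  -0.1431 -0.6822] [ 0.9807 -0.1957  0.    ]
```

>>> {"name": "send_rows", "arguments": {
  "commands": [12.7, -2.1, -12.3, 0, 0, 0, 12.7, -2.1, -12.3, 0, 0, 0, 12.7, -2.1, -12.3, 0, 0, 0, 12.7, -2.1, -12.3, 0, 0, 0, 12.7, -2.1, -12.3, 0, 0, 0]
}}

```text
time_s: 2.65
tcp_pos: [0.5858, -0.0482, 0.269]
tool_rot: [[-0.669, 0.717, -0.198], [0.135, -0.146, -0.98], [-0.731, -0.682, 0.001]]
ft_force: [-0.3, 0.1, -0.1]
gripper_width: -0.0001
```

```bash
python3 look.py 2 side wrist; python3 -c "
from h import *
goto(tcp([17,-38,114],0),5)"
```

```text
2.65 [ 0.5858 -0.0482  0.269 ] F [-0.3077  0.1381 -0.1166] -0.00013432281210175846
tip radio [ 17.0618 -41.0848 130.4534] lowedge [  9.5593 -41.0699 122.409 ]
shift [ 8.0178  1.3809 -7.0547] rot [ 0.0002 -0.0024  0.0028] per row [ 1.6036  0.2762 -1.4109] [ 0.     -0.0005  0.0006]
```

View pics/wrist2.png

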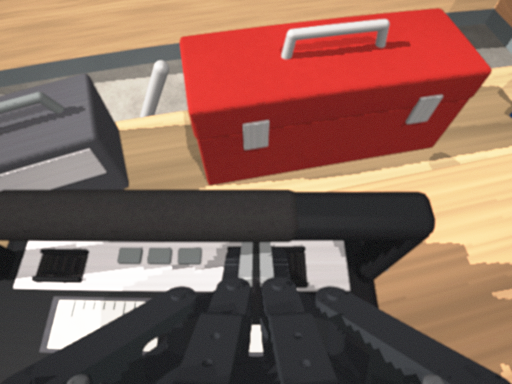

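View pics/side2.png

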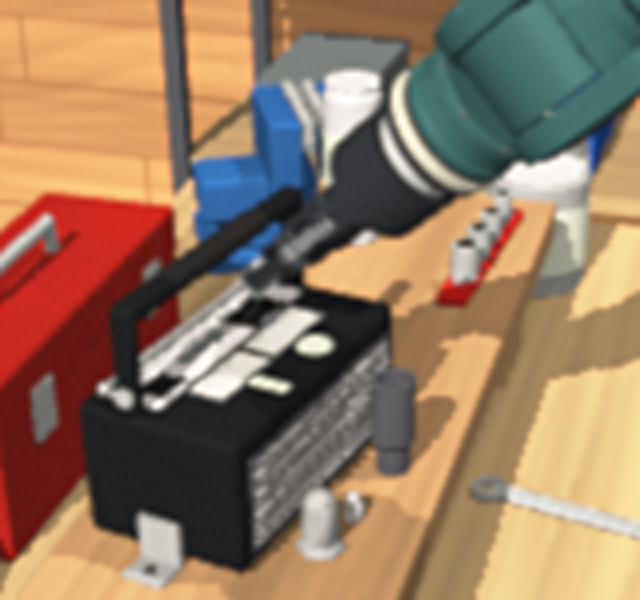

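>>> {"name": "send_rows", "arguments": {
  "commands": [1.6, 0.4, -1.4, 0, 0, 0, 1.6, 0.4, -1.4, 0, 0, 0, 1.6, 0.3, -1.4, 0, 0, 0, 1.6, 0.3, -1.4, 0, 0, 0]
}}

```text
time_s: 3.15
tcp_pos: [0.5919, -0.0448, 0.2642]
tool_rot: [[-0.668, 0.718, -0.196], [0.133, -0.144, -0.981], [-0.732, -0.681, 0.0]]
ft_force: [-0.4, -0.8, -1.2]
gripper_width: 0.0001
```

```bash
python3 look.py 3
```

```text
3.15 [ 0.5919 -0.0448  0.2642] F [-0.3723 -0.7727 -1.1816] 9.902908319231025e-05
tip radio [ 22.3769 -36.5074 125.5718] lowedge [ 14.8825 -36.5062 117.5199]
```

>>> {"name": "send_rows", "arguments": {
  "commands": [0.7, 0, -1, 0, 0, 0, 0.7, 0, -1, 0, 0, 0, 0, 0, 0, 0, 0, 0]
}}

```text
time_s: 3.45
tcp_pos: [0.5933, -0.0446, 0.2615]
tool_rot: [[-0.669, 0.717, -0.196], [0.133, -0.144, -0.981], [-0.731, -0.682, 0.0]]
ft_force: [-0.1, -0.3, -0.6]
gripper_width: 0.0001
```

```bash
python3 look.py 3
```

```text
3.45 [ 0.5933 -0.0446  0.2615] F [-0.0677 -0.3081 -0.6426] 0.00010370582868475458
tip radio [ 23.6752 -36.1173 122.9172] lowedge [ 16.1725 -36.1176 114.873 ]
```

>>> {"name": "send_rows", "arguments": {
  "commands": [0, 0, -1, 0, 0, 0, 0, 0, 0, 0, 0, 0]
}}

```text
time_s: 3.65
tcp_pos: [0.5932, -0.0447, 0.2605]
tool_rot: [[-0.669, 0.717, -0.196], [0.134, -0.144, -0.981], [-0.731, -0.682, 0.0]]
ft_force: [-0.3, 0.3, 0.2]
gripper_width: 0.0004
```

>>> {"name": "send_rows", "arguments": {
  "commands": [0, 0, -1, 0, 0, 0, 0, 0, 0, 0, 0, 0]
}}

```text
time_s: 3.85
tcp_pos: [0.5934, -0.0448, 0.2599]
tool_rot: [[-0.668, 0.717, -0.196], [0.133, -0.144, -0.981], [-0.732, -0.682, 0.0]]
ft_force: [-1.0, 0.2, 2.2]
gripper_width: 0.0002
```

```bash
python3 look.py 4 wrist
```

```text
3.85 [ 0.5934 -0.0448  0.2599] F [-1.0045  0.1554  2.2086] 0.0002397602015825718
tip radio [ 23.8705 -36.2256 121.2856] lowedge [ 16.3736 -36.2245 113.2359]
```

View pics/wrist4.png

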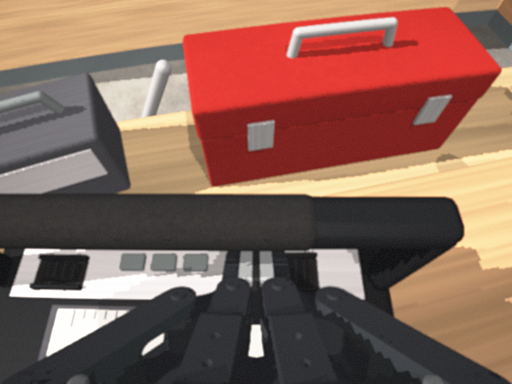

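>>> {"name": "send_rows", "arguments": {
  "commands": [-0.4, -2, -0.3, 0, 0, 0, -0.4, -2, 0, 0, 0, 0, -0.4, -2, 0, 0, 0, 0, -0.4, -2, 0, 0, 0, 0, -0.4, -2, 0, 0, 0, 0]
}}

```text
time_s: 4.4
tcp_pos: [0.5917, -0.0549, 0.2603]
tool_rot: [[-0.667, 0.718, -0.196], [0.133, -0.144, -0.981], [-0.733, -0.681, 0.0]]
ft_force: [-2.0, 1.8, 7.1]
gripper_width: -0.0001
```

```bash
python3 look.py 5 top side
```

```text
4.4 [ 0.5917 -0.0549  0.2603] F [-1.9651  1.7721  7.0858] -0.00014391035166778595
tip radio [ 24.1255 -46.4987 121.755 ] lowedge [ 16.6391 -46.4992 113.6956]
```

View pics/side5.png

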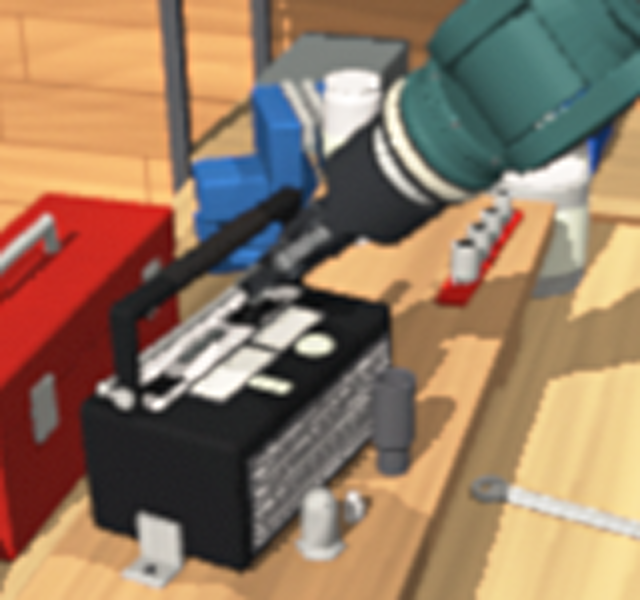

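View pics/top5.png

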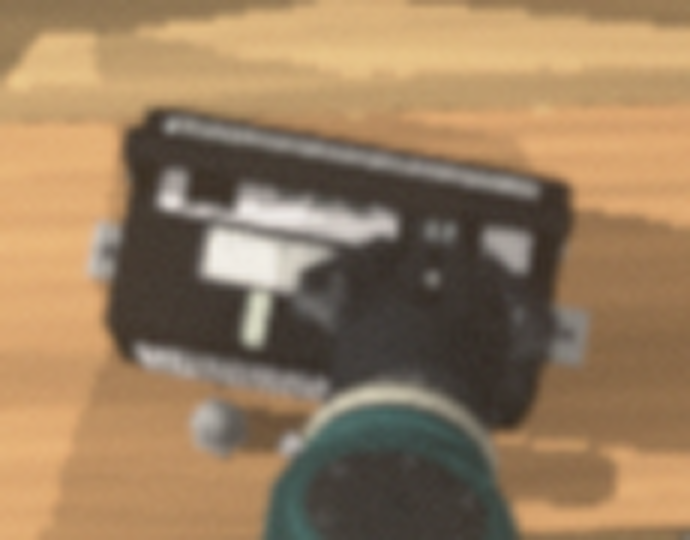

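```bash
cat > nd.py <<'E'
from h import *
import sys
o={'top':(.5432,-.0235),'side':(.5457,-.0257)}
for n in sys.argv[1:] or ["side"]:
    f=eyes.grab_frame(n); ys=np.arange(-.036,.085,.0005)
    P=prof(f,o[n],YAW,np.arange(.022,.037,.001),ys).mean(0)
    d=np.clip(190-P,0,None); k=int(d.argmax()); sl=slice(max(k-12,0),k+13)
    print(n,"needle rel dot mm",round(1000*(d[sl]*ys[sl]).sum()/d[sl].sum(),2),"min",int(P.min()),"bright",int(np.median(P)))
E
python3 nd.py side
```

```text
side needle rel dot mm 18.74 min 95 bright 220
```

>>> {"name": "send_rows", "arguments": {
  "commands": [-0.4, -2, 0.3, 0, 0, 0, -0.4, -2, 0, 0, 0, 0, -0.4, -2, 0, 0, 0, 0, -0.4, -2, 0, 0, 0, 0, -0.4, -2, 0, 0, 0, 0]
}}

```text
time_s: 5.05
tcp_pos: [0.5894, -0.065, 0.2599]
tool_rot: [[-0.668, 0.718, -0.196], [0.134, -0.144, -0.981], [-0.732, -0.681, 0.0]]
ft_force: [0.2, 0.4, 3.5]
gripper_width: 0.0002
```

```bash
python3 look.py 6; python3 nd.py
```

```text
5.05 [ 0.5894 -0.065   0.2599] F [0.2124 0.3864 3.5241] 0.00016769875142776176
tip radio [ 23.9067 -56.8539 121.3605] lowedge [ 16.4103 -56.852  113.3104]
side needle rel dot mm 10.07 min 98 bright 222
```

>>> {"name": "send_rows", "arguments": {
  "commands": [-2.2, 0.4, 2.1, 0, 0, 0, -2.2, 0.4, 2.1, 0, 0, 0, 1.8, 8.9, 0, 0, 0, 0, 1.8, 8.9, 0, 0, 0, 0, 0, 0, 0, 0, 0, 0]
}}

```text
time_s: 5.6
tcp_pos: [0.5886, -0.0447, 0.2637]
tool_rot: [[-0.669, 0.717, -0.195], [0.133, -0.143, -0.981], [-0.731, -0.682, 0.0]]
ft_force: [-0.1, -0.6, -0.0]
gripper_width: -0.0002
```

```bash
python3 look.py 7; python3 nd.py
```

```text
5.6 [ 0.5886 -0.0447  0.2637] F [-0.0724 -0.6025 -0.0335] -0.00017161578354654431
tip radio [ 19.1123 -37.1055 125.1065] lowedge [ 11.6091 -37.1142 117.0627]
side needle rel dot mm 9.58 min 93 bright 216
```

>>> {"name": "send_rows", "arguments": {
  "commands": [2.2, -0.4, -2.1, 0, 0, 0, 2.2, -0.4, -2.1, 0, 0, 0, 0, 0, 0, 0, 0, 0]
}}

```text
time_s: 5.95
tcp_pos: [0.5936, -0.0471, 0.26]
tool_rot: [[-0.668, 0.718, -0.196], [0.133, -0.144, -0.981], [-0.732, -0.681, 0.0]]
ft_force: [-1.5, 0.7, 4.2]
gripper_width: 0.0
```

```bash
python3 look.py 8; python3 nd.py
```

```text
5.95 [ 0.5936 -0.0471  0.26  ] F [-1.5078  0.6867  4.151 ] 1.16498284690163e-05
tip radio [ 24.4706 -38.5073 121.4259] lowedge [ 16.9789 -38.5057 113.3715]
side needle rel dot mm 9.6 min 92 bright 216
```

>>> {"name": "send_rows", "arguments": {
  "commands": [-0.5, -2.5, 0, 0, 0, 0, -0.5, -2.5, 0, 0, 0, 0, -0.5, -2.5, 0, 0, 0, 0, -0.5, -2.5, 0, 0, 0, 0, -0.4, -2, 0, 0, 0, 0]
}}

```text
time_s: 6.5
tcp_pos: [0.5909, -0.0594, 0.2604]
tool_rot: [[-0.668, 0.718, -0.196], [0.133, -0.144, -0.981], [-0.732, -0.681, 0.0]]
ft_force: [0.6, 0.7, 5.4]
gripper_width: 0.0003
```

```bash
python3 look.py 9; python3 nd.py
```

```text
6.5 [ 0.5909 -0.0594  0.2604] F [0.6445 0.6517 5.3614] 0.00034172984599692175
tip radio [ 24.3036 -51.0428 121.797 ] lowedge [ 16.8147 -51.0404 113.74  ]
side needle rel dot mm -0.69 min 105 bright 220
```

Nearly there (about 2 mm left by my estimate). Lifting and backing off to look with unobstructed views.

>>> {"name": "send_rows", "arguments": {
  "commands": [-2.2, 0.4, 2.1, 0, 0, 0, -5, 1, 5, 0, 0, 0, -20, 4, 19, 0, 0, 0, -20, 4, 19, 0, 0, 0, -20, 4, 19, 0, 0, 0]
}}

```text
time_s: 7.05
tcp_pos: [0.5219, -0.0452, 0.3241]
tool_rot: [[-0.669, 0.716, -0.196], [0.134, -0.144, -0.981], [-0.731, -0.683, 0.0]]
ft_force: [0.3, -0.2, 0.5]
gripper_width: 0.0001
```

>>> {"name": "send_rows", "arguments": {
  "commands": [-25, 3, 20, 0, 0, 0, -25, 3, 20, 0, 0, 0, -25, 3, 20, 0, 0, 0, -15, 3, 10, 0, 0, 0, 0, 0, 0, 0, 0, 0]
}}

```text
time_s: 7.55
tcp_pos: [0.4319, -0.0333, 0.3958]
tool_rot: [[-0.666, 0.719, -0.197], [0.133, -0.145, -0.98], [-0.734, -0.68, 0.001]]
ft_force: [0.8, 0.5, -0.1]
gripper_width: -0.0001
```

```bash
python3 look.py 10 top side wrist; python3 nd.py side top
```

```text
7.55 [ 0.4319 -0.0333  0.3958] F [ 0.8455  0.4921 -0.1067] -0.00013428800303776883
tip radio [-136.7258  -56.5506  257.1995] lowedge [-144.2008  -56.5502  249.1295]
side needle rel dot mm -0.79 min 121 bright 240
top needle rel dot mm 1.4 min 109 bright 224
```

View pics/wrist10.png

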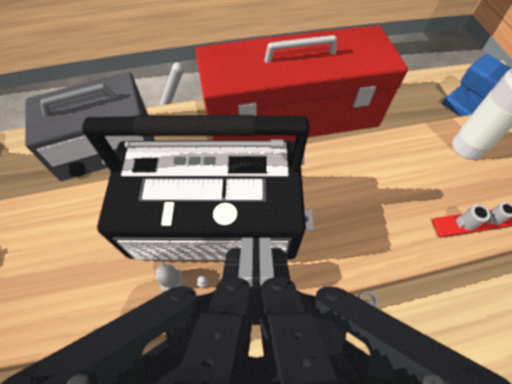

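View pics/top10.png

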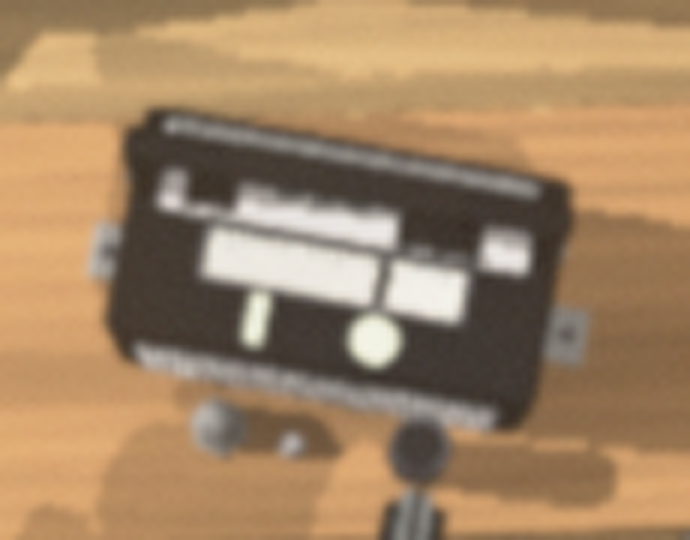

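```bash
cat > fine.py <<'E'
from h import *
def sub(f,s,n,thr=160):
    # dot centroid by contour on wheel upsampled image
    guess=proj(f,w([-40.5,-26,105]),s)[0]
    x0,y0=(guess-22).astype(int); im=f["image"][y0:y0+44,x0:x0+44].min(axis=2)
    G=cv2.resize(im,None,fx=8,fy=8,interpolation=cv2.INTER_CUBIC)
    k,l,st,ce=cv2.connectedComponentsWithStats((G>140).astype(np.uint8))
    i=l[tuple(((guess-[x0,y0]+.5)*8).astype(int)[::-1])]
    uv=(ce[i]+.5)/8-.5+[x0,y0]
    o=ray(f,uv,.232,s)[0,:2]
    ys=np.concatenate([np.arange(-.03,-.008,.002),np.arange(.01,.084,.002)]); xs=np.arange(.008,.029,.00025)
    xe=[]
    P=prof(f,o,YAW,xs,ys,s=s).astype(float)
    for j in range(len(ys)):
        p=P[:,j]; t=(p.min()+p.max())/2; i=np.where((p[:-1]<t)&(p[1:]>=t))[0][-1]
        xe.append(xs[i]+(t-p[i])/(p[i+1]-p[i])*.00025)
    xe=np.array(xe);c=np.polyfit(ys,xe,1);r=xe-np.polyval(c,ys);m=abs(r)<2*r.std();c=np.polyfit(ys[m],xe[m],1)
    yaw=YAW-np.arctan(c[0])
    yy=np.arange(-.025,.025,.00025)
    out=[]
    for xx in (.020,.024,.029,.034,.038):
        p=prof(f,o,yaw,np.array([xx-.001,xx,xx+.001]),yy,s=s).mean(0)
        k=int(p.argmin()); sl=slice(max(0,k-24),k+25); b=np.median(p)-15
        d=np.clip(b-p[sl],0,None); out.append((d*yy[sl]).sum()/d.sum()*1000)
    print(n,"dot px",uv,"dot world",o,"yaw",yaw,"needle-dot y mm at x rows",np.array(out))
for n in ("wrist","top","side"):
    s=robot.observe(); f=eyes.grab_frame(n); sub(f,s,n)
E
python3 fine.py
```

```text
wrist dot px [224.6389 212.9167] dot world [ 0.5437 -0.0224] yaw -0.19670669143492256 needle-dot y mm at x rows [2.3265 2.2607 2.1254 2.0473 2.2459]
top dot px [256.9367 171.154 ] dot world [ 0.5432 -0.0235] yaw -0.1996292487945461 needle-dot y mm at x rows [1.615  1.7525 1.4432 1.1972 1.8314]Traceback (most recent call last):
  File "fine.py", line 27, in <module>
    s=robot.observe(); f=eyes.grab_frame(n); sub(f,s,n)
                                             ~~~^^^^^^^
  File "fine.py", line 15, in sub
    p=P[:,j]; t=(p.min()+p.max())/2; i=np.where((p[:-1]<t)&(p[1:]>=t))[0][-1]
                                       ~~~~~~~~~~~~~~~~~~~~~~~~~~~~~~~~~~^^^^
IndexError: index -1 is out of bounds for axis 0 with size 0
```

Needle is still about 1.5–2.1 mm left of the dot (top and wrist agree on sign). One more small stroke of about 2.2 mm of rim.

```bash
python3 -c "
from h import *
goto(tcp([17,-46,113.4],9),10)"
```

```text
shift [ 152.1776  -19.6792 -126.8081] rot [-0.     -0.001   0.0004] per row [ 15.2178  -1.9679 -12.6808] [-0.     -0.0001  0.    ]
```

>>> {"name": "send_rows", "arguments": {
  "commands": [17, -2, -13, 0, 0, 0, 17, -2, -13, 0, 0, 0, 17, -2, -13, 0, 0, 0, 17, -2, -13, 0, 0, 0, 17, -2, -13, 0, 0, 0]
}}

```text
time_s: 8.45
tcp_pos: [0.5191, -0.0435, 0.3277]
tool_rot: [[-0.669, 0.717, -0.196], [0.134, -0.144, -0.981], [-0.731, -0.682, 0.0]]
ft_force: [0.2, -0.5, 0.9]
gripper_width: 0.0
```

>>> {"name": "send_rows", "arguments": {
  "commands": [16.5, -2.4, -15.2, 0, 0, 0, 16.5, -2.4, -15.2, 0, 0, 0, 16.5, -2.4, -15.2, 0, 0, 0, 16.5, -2.4, -15.2, 0, 0, 0, 0, 0, 0, 0, 0, 0]
}}

```text
time_s: 8.95
tcp_pos: [0.5849, -0.0532, 0.2651]
tool_rot: [[-0.672, 0.715, -0.196], [0.134, -0.143, -0.981], [-0.729, -0.685, 0.0]]
ft_force: [0.7, -0.5, 0.5]
gripper_width: -0.0003
```

```bash
python3 look.py 11; python3 nd.py; python3 -c "
from h import *
goto(tcp([17,-46,113.4],0),3)"
```

```text
8.95 [ 0.5849 -0.0532  0.2651] F [ 0.6906 -0.5391  0.5494] -0.0002553429682978128
tip radio [ 17.0733 -46.1137 126.4521] lowedge [  9.5401 -46.1118 118.4365]
side needle rel dot mm -0.95 min 104 bright 216
shift [ 7.8545 -1.4715 -6.2215] rot [-0.0004 -0.0027  0.0004] per row [ 2.6182 -0.4905 -2.0738] [-0.0001 -0.0009  0.0001]
```

>>> {"name": "send_rows", "arguments": {
  "commands": [2.8, -0.5, -1, 0, 0, 0, 2.8, -0.5, -1.5, 0, 0, 0, 1.6, -0.3, -1.5, 0, 0, 0, 0, 0, -0.8, 0, 0, 0, 0, 0, 0, 0, 0, 0]
}}

```text
time_s: 9.5
tcp_pos: [0.5913, -0.0544, 0.2632]
tool_rot: [[-0.669, 0.717, -0.196], [0.134, -0.144, -0.981], [-0.731, -0.682, 0.0]]
ft_force: [0.6, 0.5, 0.7]
gripper_width: -0.0
```

```bash
python3 look.py 12; python3 nd.py
```

```text
9.5 [ 0.5913 -0.0544  0.2632] F [0.6003 0.533  0.6972] -3.9577921693794275e-05
tip radio [ 23.6915 -46.0684 124.6422] lowedge [ 16.1912 -46.067  116.5957]
side needle rel dot mm -0.95 min 104 bright 217
```

>>> {"name": "send_rows", "arguments": {
  "commands": [0.2, 0, -1.2, 0, 0, 0, 0.2, 0, -1.2, 0, 0, 0, 0, 0, -0.9, 0, 0, 0, 0, 0, 0, 0, 0, 0]
}}

```text
time_s: 9.95
tcp_pos: [0.5922, -0.0545, 0.2604]
tool_rot: [[-0.668, 0.718, -0.196], [0.133, -0.144, -0.981], [-0.732, -0.681, 0.0]]
ft_force: [-3.0, -0.0, 4.2]
gripper_width: 0.0002
```

```bash
python3 look.py 13; python3 nd.py
```

```text
9.95 [ 0.5922 -0.0545  0.2604] F [-2.9861 -0.0174  4.2402] 0.00023195515302881322
tip radio [ 24.5348 -45.9988 121.8187] lowedge [ 17.0432 -45.998  113.7641]
side needle rel dot mm -0.95 min 104 bright 217
```

Contact at 4 N, needle unmoved. Small stroke.

>>> {"name": "send_rows", "arguments": {
  "commands": [-0.2, -1.1, 0, 0, 0, 0, -0.2, -1.1, 0, 0, 0, 0, 0, 0, 0, 0, 0, 0]
}}

```text
time_s: 10.3
tcp_pos: [0.5917, -0.0568, 0.2603]
tool_rot: [[-0.668, 0.718, -0.196], [0.133, -0.144, -0.981], [-0.732, -0.681, 0.0]]
ft_force: [-2.4, 1.6, 6.4]
gripper_width: 0.0001
```

```bash
python3 look.py 14; python3 nd.py
```

```text
10.3 [ 0.5917 -0.0568  0.2603] F [-2.4381  1.5664  6.4308] 9.209467832069256e-05
tip radio [ 24.5556 -48.3241 121.7583] lowedge [ 17.062  -48.3227 113.7056]
side needle rel dot mm -3.02 min 99 bright 219
```

>>> {"name": "send_rows", "arguments": {
  "commands": [0, 0, 1.5, 0, 0, 0, -3.6, 0.7, 3.4, 0, 0, 0, -20, 4, 19, 0, 0, 0, -20, 4, 19, 0, 0, 0, -20, 4, 19, 0, 0, 0]
}}

```text
time_s: 10.85
tcp_pos: [0.5266, -0.0437, 0.322]
tool_rot: [[-0.669, 0.716, -0.196], [0.134, -0.144, -0.981], [-0.731, -0.683, 0.0]]
ft_force: [0.2, 0.7, 0.4]
gripper_width: -0.0001
```

>>> {"name": "send_rows", "arguments": {
  "commands": [-25, 3, 20, 0, 0, 0, -25, 3, 20, 0, 0, 0, -25, 3, 20, 0, 0, 0, -15, 3, 10, 0, 0, 0, 0, 0, 0, 0, 0, 0]
}}

```text
time_s: 11.35
tcp_pos: [0.4367, -0.0317, 0.3937]
tool_rot: [[-0.666, 0.719, -0.197], [0.133, -0.145, -0.981], [-0.734, -0.68, 0.001]]
ft_force: [-0.0, 0.7, 0.2]
gripper_width: 0.0001
```

```bash
python3 look.py 15 top side wrist; python3 nd.py side top; sed -i 's/("wrist","top","side")/("wrist","top")/' fine.py; python3 fine.py
```

```text
11.35 [ 0.4367 -0.0317  0.3937] F [-0.0275  0.7047  0.1544] 9.29476402426353e-05
tip radio [-132.342   -54.0875  255.1768] lowedge [-139.8171  -54.0875  247.107 ]
side needle rel dot mm -2.96 min 117 bright 240
top needle rel dot mm -0.53 min 112 bright 224
wrist dot px [226.6764 215.8486] dot world [ 0.5437 -0.0224] yaw -0.19757040607146253 needle-dot y mm at x rows [0.4401 0.4697 0.4261 0.2549 0.592 ]
top dot px [256.935  171.1459] dot world [ 0.5433 -0.0235] yaw -0.19991030787024353 needle-dot y mm at x rows [-1.3081 -0.7413 -0.3068 -0.4181 -0.7229]
```

View pics/wrist15.png

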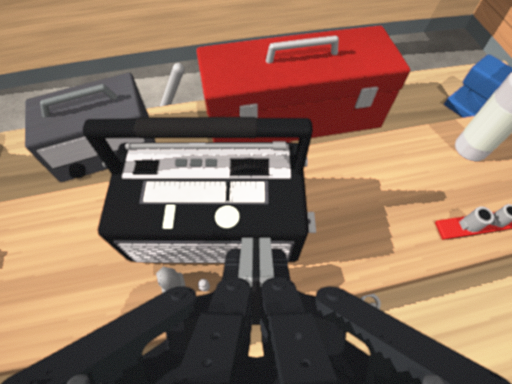

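View pics/side15.png

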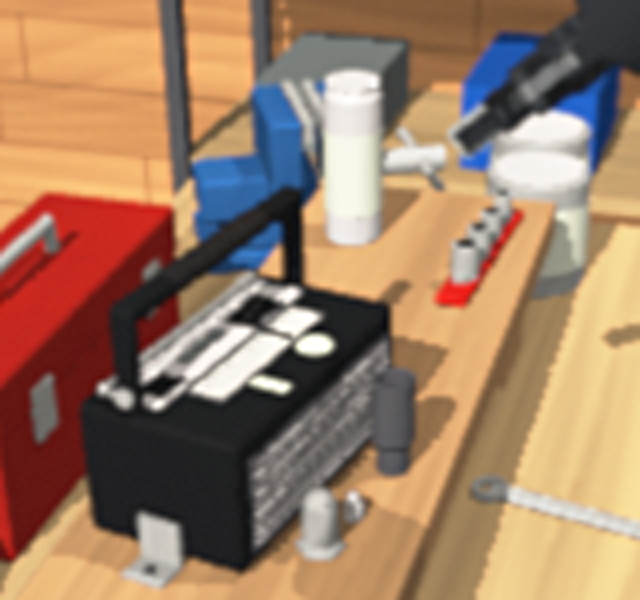

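Wrist reads +0.4 mm and top −0.5 mm, so the needle sits level with the dot to within half a millimetre. The lug nut, cap, socket and other items look unmoved. The arm is clear, so I'm handing in.

```bash
python3 -c "
from station import close_job
print(close_job())"
```

```text
the job is handed in; nothing more can be done
None
```

I rolled the tuning wheel with the shut fingertips under the handle, in two full strokes and one small correction. It took about 11.5 s of the 42 s, and I then drew the hand back clear and handed the job in.

- **Needle position:** my last checks put the needle level with the middle of the round sticker. The wrist camera reads 0.4 mm to the left and the top camera about 0.5 mm to the right, so they disagree slightly in sign.
- **Side camera:** it reads about 3 mm to the right. It already read about 2.8 mm to the right of the top camera before any move, because the needle stands a little above the panel and that camera looks from the left. I therefore did not correct for it. The finer side-view measurement failed to run, so that reading comes from the simpler one.
- **Forces:** the largest contact force I saw was about 7 N.
- **Other things:** the volume wheel was not touched. The lug nut, valve cap, socket and the rest of what the last pictures show look unmoved; I checked these by eye only.

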